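# Clamp a row of type blanks in the carver's bed

### The arm

A 6-joint arm with a two-finger parallel gripper is mounted at the origin on the work surface. World frame = base frame: x ahead of the robot, y to its left, z up, the work surface at z = 0. Lengths are in mm, angles in rad, forces in N, time in s.
With the tool pointing down it reaches from about 325 to 775 mm from the base axis. Payload 5.5 kg.
Tool frame: the origin (TCP) lies at the very end of the fingers, on their centre line; the grasp point (between the pads) lies 19 mm behind it; z points along the fingers, y is the line along which they close (so a half turn about z gives the same grasp; the last joint's range is limited). The gripper opens to 85 mm and grips with 20 to 120 N. Pads are 22 mm wide; open, the fingers measure 114 mm over their backs; the gripper's body (76 mm by 85 mm) begins 54 mm behind the grasp point. The pads swing forward as they close: fully open they stand 13 mm farther back than shut.
Start: joints at [-1.343, 0.091, 1.231, -0, 1.82, -0.057], TCP at [168.579, -575.845, 197.575] pointing down, gripper open.
Joint ranges: [-2.87, 2.87], [-0.86, 2.18], [0.17, 2.46], [-1.51, 4.65], [0.06, 2.69], [-2.65, 2.65]. Speed limits (rad/s): [2.57, 2.57, 3.01, 3.14, 3.14, 3.14].

### API

Orientations are given as a unit quaternion [w, x, y, z].
In Python, from station import sensors, vision, workorder gives the robot as it stands. The module is installed in compiled form; this text tells all that it offers.
- The arm moves only by the tool drive_tool, never from a script. Its argument "rows" is a list of rows, each a list of 5 numbers: the shift along the tool's x, y, z in mm, then the turn about the tool's z in rad, then the closure, from -1 (fully open) to 1 (shut). A call has 1 to 10 rows; each row is the pose to reach, as a shift and turn from the pose commanded when the call began, along the tool's axes at that moment; what a row does not reach only later rows make up. A row lasts 1/8 s, in which the tool goes at most 62.5 mm and 10.7 degrees, less where a joint would pass 70% of its speed; a pose out of reach is approached as far as the arm can. A call with a gripper value outside its range is refused whole. The fingers move at their own pace and stop on an object; the grip force is fixed at half the most. Time passes only in rows, so rows that repeat a pose let the fingers close. It gives the time, the measured TCP pose, the force, the opening and the grip force at its end, in the units of the state.
- sensors.sense(): the state, without advancing time (a new reading comes with each control period).
- vision.grab_frame(name): name is "side" or "top" or "wrist"; returns (picture, depth): 400x640x3 uint8, blue, green, red; 400x640 float32, mm along the optical axis (not along the pixel's ray), 0 where there is no reading.
- vision.camera_model(name): a dict with "camera_matrix" (3x3 intrinsics, pixels), "rvec" (rotation vector, rad) and "tvec" (3), from world to camera coordinates, as OpenCV has them. Camera axes: x right, y down, z forward; pixel columns grow to the right and rows downward; lengths in mm; the calibration is good to about 2 mm. A picture is of the moment at which its call begins: read the wrist's pose just before it. camera_model takes no time and is no camera call; for the wrist camera it gives the pose at the moment of the call.
- workorder.job_done(): hands the job in; it is judged then, once.
The state is a dict: "t": time; "q": joint angles; "qvel": joint speeds; "joint_torque": joint torques, N m; "eef_pos": TCP position; "ee_rot": TCP orientation; "contact_force": force on the tool from outside, world axes, zero at the start; "wrist_torque": the same for the moment, N m; "opening": finger opening in mm; "gripper_force": force on a finger pad.
Only numpy, scipy, OpenCV 4.12 (cv2) and the standard library are available. Lean on these libraries where they do the work, as an engineer would, in place of code of your own. Each camera call takes 0.05 s, during which the arm holds its last target. There are 200 camera calls.

### The job

Get the wooden type blanks ready for carving: swing the bed's steel keeper arm aside, lift the narrow finished piece left in the channel out into the tray, draw the sliding jaw back, and set every cube blank lying on the bench flat in the bed's channel between the jaw and the hood. Then push the jaw so that the row slides in under the hood, gently, until you feel it come up against the sprung plate hidden in there and sink a few millimetres into its spring, so that the row stays pinched when you let go; last, swing the keeper arm back across the channel to its stop. Leave the knife, the whetstone and the paste jar where they are.

Things in the scene. Friction and masses are not known exactly. Their poses are not given: they have to be found in the camera images.
- bed: Fixed dark wooden carver's bed, 104 x 360 mm on the bench; origin at the centre of its underside, its y along the channel towards the hood, x across it, z up. The channel is 36 mm wide (centred on x = 0), its floor 12 mm above the bench; side walls 14 mm thick, tops 22 mm above the bench.
- hood_mouth (a point): centre of the mouth of the hood, on the channel floor (bed x 0, y +85 mm). The hood is a tunnel over the channel from here to the closed end at bed y +180 mm: 64 mm wide, 36 mm high inside, roof top 54 mm above the bench. Hidden 28 to 58 mm in (varies, not reported) is the face of a sprung plate: it resists with 3 N at first touch, 7 N when 10 mm in, then stands solid.
- jaw (a joint): position of the sliding jaw along the channel, m: 0 = drawn right back (face at bed y -115 mm), growing towards the hood, at most 0.20. It is stiff: it takes about 9 N to slide and stays where it is left.
- jaw_face (a point): centre of the jaw's steel face that meets the row, 32 mm wide, 30 mm high (14 to 44 mm above the bench, this point 29 mm); axes as the bed's. The wooden jaw reaches 60 mm back from this face, its top 44 mm above the bench.
- jaw_handle (a point): middle of the jaw's upright square handle, 22 x 22 mm, 44 to 88 mm above the bench (this point 68 mm); 45 mm behind the jaw's face
- keeper (a joint): angle of the steel keeper arm about its upright pivot, rad: 0 = straight across the channel against its stop (closed), growing anticlockwise from above to 1.6 = swung aside, parallel to the hood (open). Light friction (about 1 N at the knob); stays where it is left. The arm is 16 mm wide, 50 to 58 mm above the bench, so blanks in the channel pass 8 mm beneath it.
- keeper_knob (a point): middle of the black upright knob at the keeper arm's free end: 18 mm diameter, 58 to 92 mm above the bench (this point 76 mm), 106 mm from the pivot
- keeper_hinge (a point): keeper arm's pivot axis, at the knob's height (76 mm); a steel post at bed x -62 mm, y +62 mm, 14 mm diameter, 48 mm high, under the arm's end, whose top is 58 mm above the bench
- blank0_mid (a point): centre of a plain boxwood cube blank, 30 x 30 x 30 mm, about 25 g (17 to 35 g), standing on the bench at the start; three to five such blanks are there in a run, all alike; any face may be up and they may go in any order
- blank1_mid (a point): centre of a plain boxwood cube blank, 30 x 30 x 30 mm, about 25 g (17 to 35 g), standing on the bench at the start; three to five such blanks are there in a run, all alike; any face may be up and they may go in any order
- blank2_mid (a point): centre of a plain boxwood cube blank, 30 x 30 x 30 mm, about 25 g (17 to 35 g), standing on the bench at the start; three to five such blanks are there in a run, all alike; any face may be up and they may go in any order
- blank3_mid (a point): centre of a plain boxwood cube blank, 30 x 30 x 30 mm, about 25 g (17 to 35 g), standing on the bench at the start; three to five such blanks are there in a run, all alike; any face may be up and they may go in any order
- blank4_mid (a point): centre of a plain boxwood cube blank, 30 x 30 x 30 mm, about 25 g (17 to 35 g), standing on the bench at the start; three to five such blanks are there in a run, all alike; any face may be up and they may go in any order
- type_mid (a point): centre of the finished piece, a boxwood block 30 (its x) x 18 (its y) x 30 mm (its z), about 18 g, with a dark mark on top; at the start it stands on the channel floor just ahead of the jaw, partly under the keeper arm, its x across the channel
- tray: fixed plywood tray on the bench, open on top, 100 (x) x 120 (y) x 22 mm high, walls and floor 5 mm; origin at the centre of its underside
- knife: bystander: small hand tool with a dark wooden handle and steel blade, 160 mm, lying on the bench; origin under its middle
- stone: bystander: grey whetstone 150 x 50 x 25 mm; origin under its middle
- paste: bystander: small white jar with steel lid, 60 mm diameter, 50 mm high; origin under its middle

How it is judged (in metres and radians):
On the way:
1. with the keeper arm swung aside, all the blanks lie in the channel ahead of the jaw and the row is pinched between the jaw and the hidden plate (x of blank0_mid in the frame of bed between -0.006 and 0.006 m and z of blank0_mid in the frame of bed between 0.023 and 0.031 m and y of each of blank0_mid, blank1_mid, blank2_mid, blank3_mid, blank4_mid in the frame of jaw_face above 0.01 m and y of each of blank0_mid, blank1_mid, blank2_mid, blank3_mid, blank4_mid in the frame of bed below 0.17 m and x of blank1_mid in the frame of bed between -0.006 and 0.006 m and z of blank1_mid in the frame of bed between 0.023 and 0.031 m and x of blank2_mid in the frame of bed between -0.006 and 0.006 m and z of blank2_mid in the frame of bed between 0.023 and 0.031 m and x of blank3_mid in the frame of bed between -0.006 and 0.006 m and z of blank3_mid in the frame of bed between 0.023 and 0.031 m and x of blank4_mid in the frame of bed between -0.006 and 0.006 m and z of blank4_mid in the frame of bed between 0.023 and 0.031 m and (contact force between jaw and blank0 above 1.5 N or contact force between jaw and blank1 above 1.5 N or contact force between jaw and blank2 above 1.5 N or contact force between jaw and blank3 above 1.5 N or contact force between jaw and blank4 above 1.5 N) and value of joint keeper above 1 rad), for 0.2 s.
At the end, for the whole second after the job is handed in: Every blank lies at rest, flat on the channel floor (centre within 6 mm of its centre line, 23 to 31 mm above the bench) ahead of the jaw; jaw and row press on each other with over 1.5 N; the keeper arm is within 0.12 rad of closed; the finished piece lies at rest in the tray (x of blank0_mid in the frame of bed between -0.006 and 0.006 m and z of blank0_mid in the frame of bed between 0.023 and 0.031 m and y of each of blank0_mid, blank1_mid, blank2_mid, blank3_mid, blank4_mid in the frame of jaw_face above 0.01 m and y of each of blank0_mid, blank1_mid, blank2_mid, blank3_mid, blank4_mid in the frame of bed below 0.17 m and x of blank1_mid in the frame of bed between -0.006 and 0.006 m and z of blank1_mid in the frame of bed between 0.023 and 0.031 m and x of blank2_mid in the frame of bed between -0.006 and 0.006 m and z of blank2_mid in the frame of bed between 0.023 and 0.031 m and x of blank3_mid in the frame of bed between -0.006 and 0.006 m and z of blank3_mid in the frame of bed between 0.023 and 0.031 m and x of blank4_mid in the frame of bed between -0.006 and 0.006 m and z of blank4_mid in the frame of bed between 0.023 and 0.031 m and linear speed of each of blank0, blank1, blank2, blank3, blank4, type below 0.02 m/s and x of type_mid in the frame of tray between -0.045 and 0.045 m and y of type_mid in the frame of tray between -0.055 and 0.055 m and height (world z) of type_mid below 0.035 m and (contact force between jaw and blank0 above 1.5 N or contact force between jaw and blank1 above 1.5 N or contact force between jaw and blank2 above 1.5 N or contact force between jaw and blank3 above 1.5 N or contact force between jaw and blank4 above 1.5 N) and value of joint keeper below 0.12 rad); the robot touches nothing.
It fails at once if the jaw presses on a blank with more than 25 N (contact force between jaw and blank0 above 25 N or contact force between jaw and blank1 above 25 N or contact force between jaw and blank2 above 25 N or contact force between jaw and blank3 above 25 N or contact force between jaw and blank4 above 25 N).
It fails at once if a bystander (knife, whetstone or jar) is moved by more than 40 mm (distance of any of knife, stone, paste from where it was at the start of the episode above 0.04 m).
Of blank0, blank1, blank2, blank3, blank4 only 3 to 5 are there at a start; the rules pass over those that are not, and their reading is None.
At some moment in a run one of blank0, blank1, blank2, blank3, blank4 may be knocked a few centimetres aside while the robot is not near it.
Once in a run the grip may slacken for a moment while it holds something.
It also fails if it takes over 202 s, if anything falls off the work surface, if the arm or the gripper's body presses on something with over 40 N, if the wrist force passes 120 N, or if a joint passes its speed limit or range.

## Working session

There is one attempt and no reset: what is moved stays moved. The work goes in short steps, Python scripts to look and compute and a tool call to move; the robot and the scene stay as the last step left them, time stands still between calls to the robot, and variables do not carry over. Pictures are saved under pics/ and viewed, at most 14 in all, crops included, and the job is handed in when it is done.

Besides the shell and the picture viewer there is one more tool, called in YAML: its name, and indented under it one key for each argument. drive_tool: Moves the arm, as the interface text tells. Its arguments: {"type":"object","properties":{"rows":{"type":"array","items":{"type":"array","items":{"type":"number"}}}},"required":["rows"]}

```bash
mkdir -p pics
cat > h.py <<'E'
import numpy as np, cv2
from station import sensors, vision, workorder
def snap(n,f,crop=None,s=1):
    im,d=vision.grab_frame(n); np.savez(''+n+'.npz',im=im,d=d,**vision.camera_model(n))
    if crop: x0,y0,x1,y1=crop; im=im[y0:y1,x0:x1]
    cv2.imwrite('pics/'+f,cv2.resize(im,None,fx=s,fy=s,interpolation=cv2.INTER_CUBIC))
def ray(n,u,v):
    z=np.load(''+n+'.npz'); R=cv2.Rodrigues(z['rvec'])[0]; K=z['camera_matrix']
    return R, z['tvec'].ravel(), np.linalg.inv(K)@np.array([u,v,1.]), z['d']
def dep(n,u,v):
    R,t,r,d=ray(n,u,v); w=d[int(v)-1:int(v)+2,int(u)-1:int(u)+2]; return R.T@(r*np.median(w)-t)
def atz(n,u,v,h):
    R,t,r,d=ray(n,u,v); c=-R.T@t; w=R.T@r; return c+w*(h-c[2])/w[2]
E
python3 - <<'E'
from h import *
snap('top','t0.png',s=1.25); snap('side','s0.png',s=1.25)
s=sensors.sense(); print(s)
E
```

```text
{'t': 0.1, 'q': array([-1.34268405e+00,  9.17866102e-02,  1.23176307e+00, -2.30097532e-05,
        1.81982114e+00, -5.66934165e-02]), 'qvel': array([ 0.00081336, -0.0011566 , -0.00252617, -0.00128655,  0.0001152 ,
        0.00046131]), 'joint_torque': array([ 2.72907870e-03, -4.60219431e+01, -4.19216359e+01, -1.03772965e-05,
        1.05914322e-02, -5.33361813e-06]), 'eef_pos': array([ 168.50437472, -575.52018368,  196.56353842]), 'ee_rot': array([-8.84865616e-04,  9.89877847e-01,  1.41919195e-01, -8.72211832e-05]), 'contact_force': array([-0.07207706, -0.75292824,  0.21577654]), 'wrist_torque': array([ 0.00172873,  0.02297086, -0.00279104]), 'gripper_force': 0.0, 'opening': 85.27287640562555}
```

View pics/t0.png

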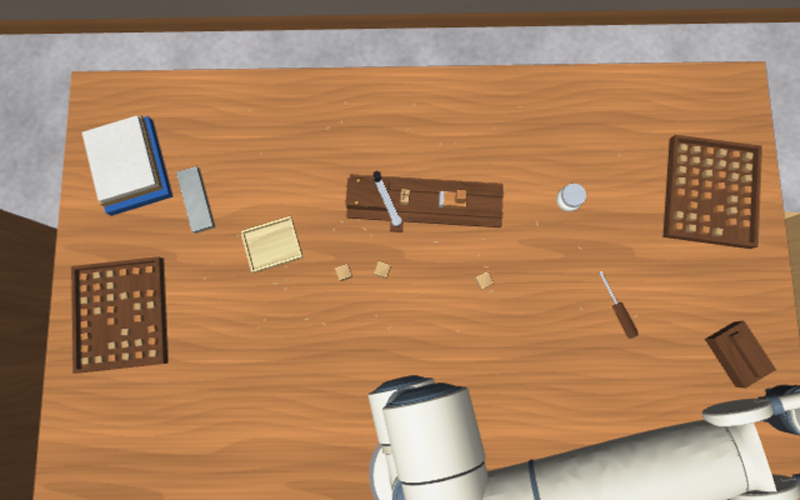

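View pics/s0.png

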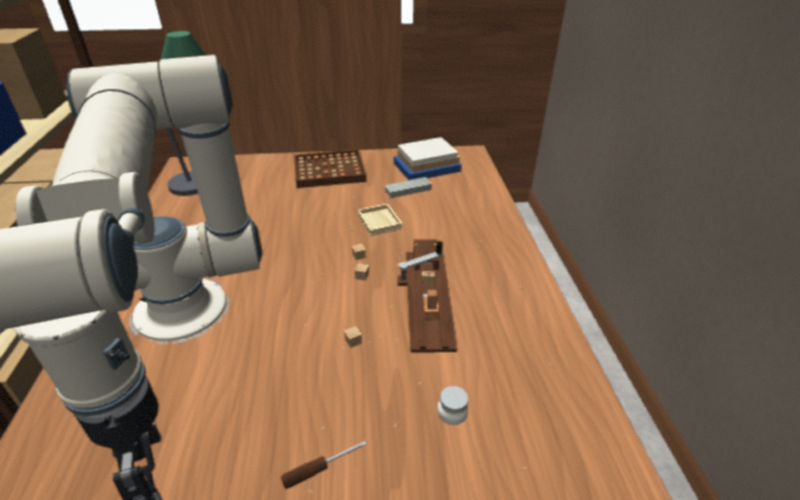

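Run:
```python
from h import *
z=np.load('top.npz'); im=z['im'][130:240,180:420]
cv2.imwrite('pics/t1.png',cv2.resize(im,None,fx=3.33,fy=3.33,interpolation=cv2.INTER_CUBIC))
for n,u,v,h in [('b0',343,272,30),('b1',382,270,30),('b2',485,281,30),('handle',461,196,88),('knob',377,176,92),('hinge',397,222,58),('tray',271,244,5),('type',404,196,42)]:
    print(n,dep('top',u/1.25,v/1.25).round(),atz('top',u/1.25,v/1.25,h).round())
```

```text
b0 [438. 171.  29.] [438. 171.  30.]
b1 [441.  83.  33.] [441.  83.  30.]
b2 [ 414. -147.   31.] [ 414. -147.   30.]
handle [596. -93.  88.] [596. -93.  88.]
knob [643.  91.  92.] [643.  91.  92.]
hinge [545.  48.  60.] [545.  48.  58.]
tray [508. 341.   5.] [508. 341.   5.]
type [609.  32.  42.] [609.  32.  42.]
```

View pics/t1.png

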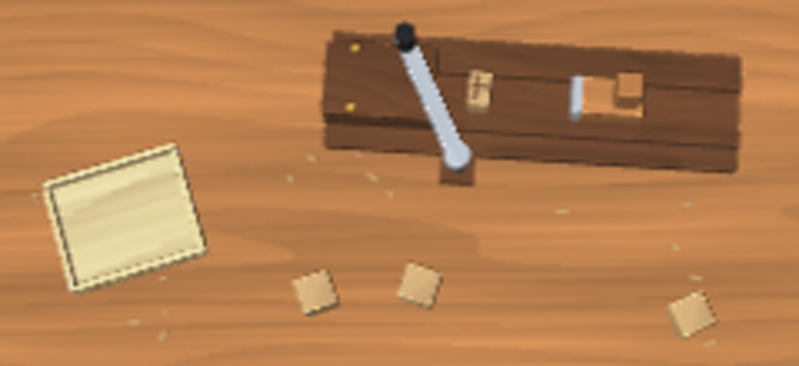

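```bash
cat >> h.py <<'E'
def goto(x,y,z,phi=None):
    "shift in tool axes from current pose to world target; phi = world angle of tool x"
    s=sensors.sense(); w,a,b,c=s['ee_rot']
    from scipy.spatial.transform import Rotation as Ro
    R=Ro.from_quat([a,b,c,w]).as_matrix(); p=R.T@(np.array([x,y,z])-s['eef_pos'])
    f=np.arctan2(R[1,0],R[0,0]); 
    print('shift',p.round(1),'turn',None if phi is None else round(-((phi-f+np.pi)%(2*np.pi)-np.pi),3),'phi',round(f,3),'q6',s['q'][5].round(2))
E
python3 - <<'E'
from h import *
z=np.load('top.npz'); d=z['d']; R=cv2.Rodrigues(z['rvec'])[0]; t=z['tvec'].ravel(); K=z['camera_matrix']
c=lambda u,v,h: atz('top',180+u/3.33,130+v/3.33,h)
for n,u,v,h in [('TR',740,56,22),('BR',738,172,22),('hingecap',457,156,58),('knob',404,36,92),('handle',629,86,88),('jf0',577,76,44),('jf1',573,118,44)]: print(n,c(u,v,h).round(1))
vv,uu=np.mgrid[0:400,0:640]; P=(np.stack([(uu-K[0,2])/K[0,0],(vv-K[1,2])/K[1,1],np.ones_like(d)],-1)*d[...,None]-t)@R
def rect(m,name):
    p=P[m][:,:2].astype(np.float32); r=cv2.minAreaRect(p); print(name,m.sum(),np.round(r[0],1),np.round(r[1],1),round(r[2],1), P[m].mean(0).round(1))
for n,x,y in [('b0',438,171),('b1',441,83),('b2',414,-147)]:
    rect((abs(P[...,0]-x)<28)&(abs(P[...,1]-y)<28)&(P[...,2]>22)&(P[...,2]<40),n)
b=(P[...,0]>530)&(P[...,0]<670)&(abs(P[...,1]+0)<200)
rect(b&(P[...,2]>17)&(P[...,2]<27),'walls')
rect(b&(P[...,2]>48)&(P[...,2]<58)&(P[...,1]>90)&(P[...,0]>560),'hood')
rect(b&(P[...,2]>38)&(P[...,2]<48)&(P[...,1]<70),'jaw+type')
rect((abs(P[...,0]-508)<80)&(abs(P[...,1]-341)<80)&(P[...,2]>11)&(P[...,2]<30),'tray')
goto(600,90,260,1.53)
E
```

```text
TR [ 641.4 -197.7   22. ]
BR [ 538.5 -191.8   22. ]
hingecap [547.6  49.3  58. ]
knob [642.6  92.1  92. ]
handle [598.6 -93.4  88. ]
jf0 [619.3 -54.   44. ]
jf1 [582.5 -49.7  44. ]
b0 117 [439.4 171. ] [30.8 29.5] 19.5 [438.9 170.9  30.7]
b1 115 [444.   82.9] [29.3 29.7] 70.8 [443.8  82.7  30.8]
b2 120 [ 417.1 -146.2] [29.8 30.7] 25.3 [ 416.7 -146.    30.7]
walls 993 [594.8 -17. ] [357.5 124.7] 86.3 [601.2 -58.3  21.8]
hood 486 [617.5 126.4] [73.4 64.9] 86.3 [616.1 126.8  54.2]
jaw+type 205 [608.1 -19.6] [179.3  38.1] 81.6 [604.7 -38.7  43.4]
tray 382 [506.8 337.6] [101.2 120.8] 16.8 [506.5 338.5  20.1]
shift [ 601.1 -517.6  -62.5] turn -1.245 phi 0.285 q6 -0.06
```

drive_tool:
  rows:
    - [580,-450,-103,-1.22,-1]
    - [580,-450,-103,-1.22,-1]
    - [580,-450,-103,-1.22,-1]
    - [580,-450,-103,-1.22,-1]
    - [580,-450,-103,-1.22,-1]
    - [580,-450,-103,-1.22,-1]
    - [580,-450,-103,-1.22,-1]
    - [580,-450,-103,-1.22,-1]
    - [580,-450,-103,-1.22,-1]
    - [580,-450,-103,-1.22,-1]

```text
t: 1.35
eef_pos: [532.1, -72.5, 284.3]
ee_rot: [-0.0, 0.73, 0.683, -0.0]
contact_force: [1.4, -0.3, 0.1]
opening: 85.3
gripper_force: 0.0
```

drive_tool:
  rows:
    - [90,50,-30,0,-1]
    - [90,50,-30,0,-1]
    - [90,50,-30,0,-1]
    - [90,50,-30,0,-1]

```text
t: 1.85
eef_pos: [586.9, 11.8, 313.7]
ee_rot: [-0.0, 0.73, 0.683, -0.001]
contact_force: [-0.1, 0.4, 0.3]
opening: 85.3
gripper_force: 0.0
```

Run:
```python
from h import *
snap('wrist','w0.png',s=1.25); s=sensors.sense(); print(s['eef_pos'],s['ee_rot'])
im,d=vision.grab_frame('top'); cv2.imwrite('pics/t2.png',im)
```

```text
[586.67295525  11.35044836 313.85861435] [-2.64124913e-04  7.30355473e-01  6.83066999e-01 -5.36907439e-04]
```

View pics/w0.png

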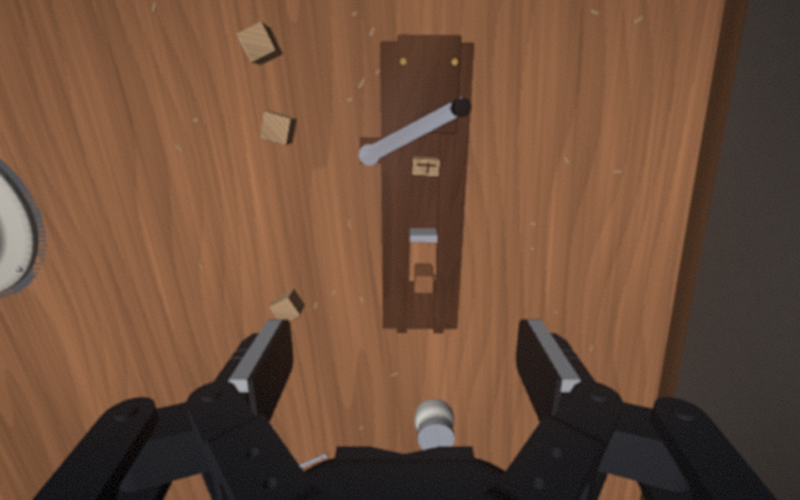

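View pics/t2.png

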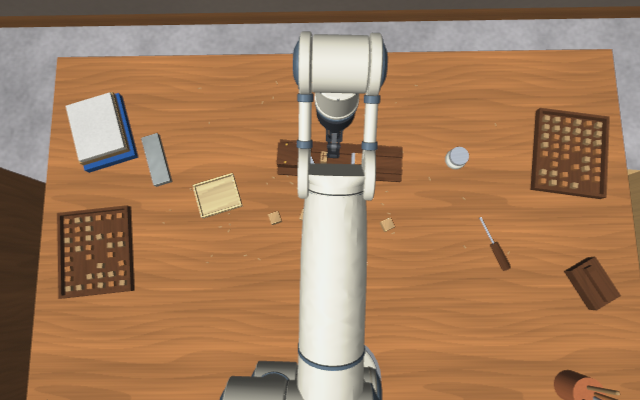

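Run:
```python
from h import *
for n,u,v,h in [('b0',257,43,30),('b1',276,127,30),('b2',286,306,30),('hinge',370,154,58),('knob',461,107,92),('type',426,167,42),('handle',424,286,88),('face',424,232,44),('BL',384,327,22),('BR',457,328,22),('hoodTL',399,36,54),('hoodTR',460,36,54)]:
    print(n,dep('wrist',u/1.25,v/1.25).round(1),atz('wrist',u/1.25,v/1.25,h).round(1))
```

```text
b0 [441.3 170.   30.6] [441.1 170.1  30. ]
b1 [446.6  84.5  30.2] [446.5  84.5  30. ]
b2 [ 420.9 -139.2   30.1] [ 420.8 -139.3   30. ]
hinge [551.7  50.5  57.9] [551.7  50.5  58. ]
knob [646.   91.9  92.4] [646.   91.9  92. ]
type [612.   30.4  42.7] [612.1  30.3  42. ]
handle [601.2 -95.1  88.6] [601.2 -95.4  88. ]
face [606.3 -51.   27.3] [605.8 -45.8  44. ]
BL [ 544.4 -189.7   12. ] [ 545.4 -183.8   22. ]
BR [ 645.6 -199.2   10.1] [ 644.3 -192.    22. ]
hoodTL [591.1 162.9  52.9] [591.1 162.8  54. ]
hoodTR [658.9 166.6   1. ] [651.6 158.7  54. ]
```

Run:
```python
from h import *
goto(645,92,110,.97)
```

```text
shift [ 84.7  53.  204. ] turn 0.533 phi 1.503 q6 0.03
```

drive_tool:
  rows:
    - [85,53,50,0.15,0.1]
    - [85,53,100,0.3,0.1]
    - [85,53,204,0.53,0.1]
    - [85,53,204,0.53,0.1]
    - [85,53,204,0.53,0.1]
    - [85,53,204,0.53,0.1]

```text
t: 2.7
eef_pos: [646.5, 92.6, 113.8]
ee_rot: [0.001, 0.884, 0.468, 0.002]
contact_force: [-0.3, 0.1, 0.7]
opening: 38.5
gripper_force: 0.0
```

Run:
```python
from h import *
snap('wrist','w1.png',s=1.0); s=sensors.sense(); print(s['eef_pos'],s['opening'])
goto(645,92,68,.97)
for a in [.415,.65,.9,1.15,1.4,1.55]: goto(550+106*np.cos(a),51+106*np.sin(a),68)
```

```text
[647.38894844  92.79126899 115.36280868] 38.406319108289026
shift [-2.2 -1.8 47.3] turn 0.004 phi 0.974 q6 0.69
shift [ 0.4 -1.1 47.4] turn None phi 0.974 q6 0.69
shift [ 11.  -23.6  47.3] turn None phi 0.974 q6 0.69
shift [ 16.2 -49.5  47.2] turn None phi 0.974 q6 0.69
shift [ 14.9 -75.9  47. ] turn None phi 0.974 q6 0.69
shift [   7.1 -101.1   46.9] turn None phi 0.974 q6 0.69
shift [  -0.5 -115.    46.8] turn None phi 0.974 q6 0.69
```

View pics/w1.png

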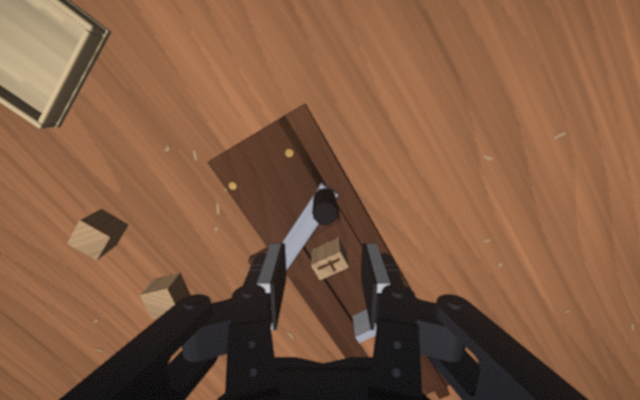

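drive_tool:
  rows:
    - [-1,-1,25,0,0.1]
    - [-1,-1,46,0,0.1]
    - [-1,-1,46,0,0.1]
    - [-1,-1,46,0,0.1]

```text
t: 3.25
eef_pos: [644.9, 93.2, 65.9]
ee_rot: [0.0, 0.884, 0.468, 0.001]
contact_force: [0.1, -0.3, 0.5]
opening: 38.2
gripper_force: 0.0
```

drive_tool:
  rows:
    - [6,-10,0,0,0.1]
    - [12,-23,0,0,0.1]
    - [15,-36,0,0,0.1]
    - [17,-49,0,0,0.1]
    - [17,-62,0,0,0.1]
    - [16,-75,0,0,0.1]
    - [13,-88,0,0,0.1]
    - [8,-100,0,0,0.1]
    - [2,-112,0,0,0.1]
    - [-4,-120,0,0,0.1]

```text
t: 4.5
eef_pos: [541.8, 157.2, 64.5]
ee_rot: [0.0, 0.884, 0.468, 0.0]
contact_force: [0.2, -0.1, -0.2]
opening: 38.3
gripper_force: 0.0
```

drive_tool:
  rows:
    - [-4,-120,-50,0,0.1]
    - [-4,-120,-100,0,-0.3]
    - [-4,-120,-130,0,-0.3]

```text
t: 4.88
eef_pos: [438.8, 221.7, 194.8]
ee_rot: [-0.0, 0.883, 0.469, -0.001]
contact_force: [1.2, -0.4, 0.4]
opening: 55.3
gripper_force: 0.0
```

Run:
```python
from h import *
goto(605,-30,190,1.50)
```

```text
shift [-115.2  278.8    4.7] turn -0.524 phi 0.976 q6 0.99
```

drive_tool:
  rows:
    - [-115,279,5,-0.2,-0.2]
    - [-115,279,5,-0.4,-0.2]
    - [-115,279,5,-0.52,-0.2]
    - [-115,279,5,-0.52,-0.2]
    - [-115,279,5,-0.52,-0.2]
    - [-115,279,5,-0.52,-0.2]
    - [-115,279,5,-0.52,-0.2]

```text
t: 5.75
eef_pos: [607.1, -30.7, 189.1]
ee_rot: [-0.0, 0.734, 0.679, -0.0]
contact_force: [-0.1, 0.3, 0.4]
opening: 51.0
gripper_force: 0.0
```

Run:
```python
from h import *
snap('wrist','w2.png',s=1.25); s=sensors.sense(); print(s['eef_pos'],s['opening'])
```

```text
[607.04358459 -29.81115412 189.64111929] 51.43721901892066
```

View pics/w2.png

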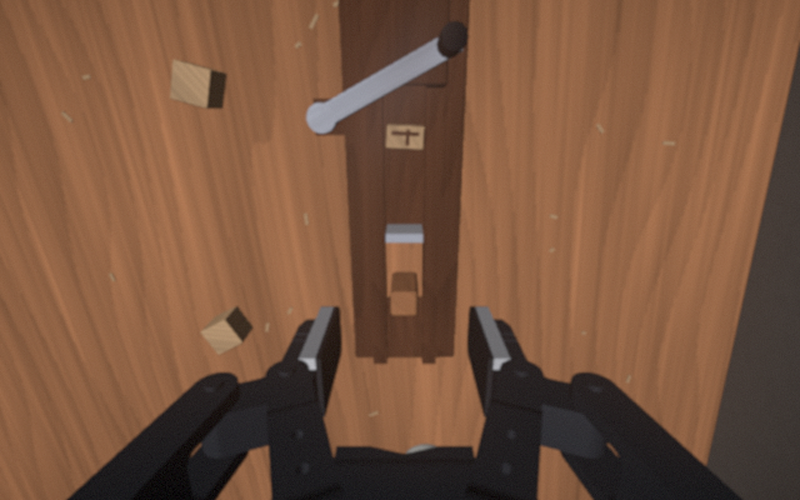

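Run:
```python
from h import *
for n,u,v,h in [('hinge',322,117,58),('knob',453,38,92),('type',405,137,42),('handle',404,303,88),('face',404,228,44),('BL',357,356,22),('BR',453,356,22),('b2',225,333,30),('b1',190,82,30)]:
    print(n,dep('wrist',u/1.25,v/1.25).round(1),atz('wrist',u/1.25,v/1.25,h).round(1))
m=vision.camera_model('wrist'); s=sensors.sense()
R=cv2.Rodrigues(np.array(m['rvec'],float))[0]; print('cam',(-R.T@np.array(m['tvec']).ravel()).round(1),'axis',R[2].round(3))
for off in (0,-19): 
    p=s['eef_pos']-[0,0,off]; print(cv2.projectPoints(p[None],np.array(m['rvec']),np.array(m['tvec']),np.array(m['camera_matrix']),None)[0].ravel()*1.25)
```

```text
hinge [551.2  51.7  57.7] [551.3  51.7  58. ]
knob [646.4  92.1  92.4] [646.5  92.1  92. ]
type [611.9  31.5  42.3] [611.9  31.5  42. ]
handle [601.7 -91.3  88.6] [601.7 -91.7  88. ]
face [605.  -48.7  25.9] [605.4 -43.3  44. ]
BL [ 544.6 -189.2   12. ] [ 546.5 -182.4   22. ]
BR [ 645.4 -196.8   12.3] [ 644.5 -189.9   22. ]
b2 [ 422.4 -140.7   30.3] [ 422.2 -140.9   30. ]
b1 [445.1  85.8  29.9] [445.1  85.8  30. ]
cam [612.6  52.1 365.6] axis [-0.024 -0.32  -0.947]
[405.36810677 286.0140868 ]
[405.52486742 304.13650344]
```

```bash
python3 - <<'E'
from h import *
s=sensors.sense(); print(s['eef_pos'])
z=np.load('wrist.npz')
for u,v in [(335,311),(328,312),(322,325),(312,350),(305,362),(475,312),(483,320),(495,350)]: print(u,v,z['d'][int(v/1.25),int(u/1.25)],dep('wrist',u/1.25,v/1.25).round(1))
E
ls pics; python3 -c "
import cv2
"
```

```text
[607.04358459 -29.81115412 189.64111929]
335 311 148.63527 [581.1 -17.9 233.1]
328 312 147.54474 [578.6 -17.5 234.2]
322 325 137.40207 [578.3 -17.4 243.7]
312 350 122.3249 [578.3 -17.  259.6]
305 362 120.11288 [577.1 -17.9 264.4]
475 312 147.91672 [633.8 -21.9 234. ]
483 320 142.20012 [635.5 -21.6 240.6]
495 350 123.22626 [635.6 -21.3 259.7]
s0.png
t0.png
t1.png
t2.png
w0.png
w1.png
w2.png
```

Run:
```python
from h import *
im,d=vision.grab_frame('side'); m=vision.camera_model('side'); s=sensors.sense()
p=s['eef_pos']; pts=np.array([p,p+[0,0,43],p-[0,0,170]])
uv=cv2.projectPoints(pts,np.array(m['rvec']),np.array(m['tvec']),np.array(m['camera_matrix']),None)[0].reshape(-1,2); print(uv)
for q,c in zip(uv,[(0,0,255),(0,255,0),(255,0,0)]): cv2.circle(im,tuple(int(round(a)) for a in q),1,c,-1)
u,v=uv[0].astype(int); im=im[v-70:v+50,u-70:u+70]; cv2.imwrite('pics/s1.png',cv2.resize(im,None,fx=5,fy=5,interpolation=cv2.INTER_NEAREST))
```

```text
[[345.69591761 191.36209017]
 [346.40123884 178.64982036]
 [343.19627539 236.4140821 ]]
```

View pics/s1.png

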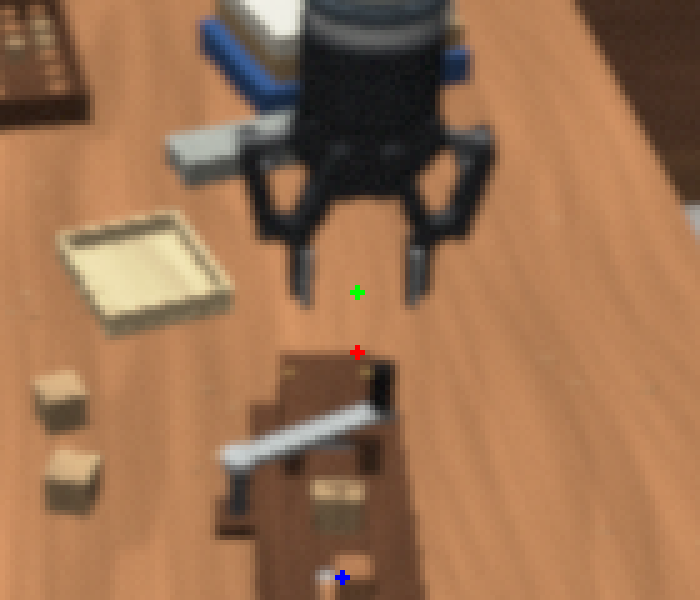

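Run:
```python
from h import *
goto(646,92,90,.97)
```

```text
shift [123.9  29.7 100.1] turn 0.526 phi 1.496 q6 -0.03
```

drive_tool:
  rows:
    - [124,30,0,0.18,0.1]
    - [124,30,30,0.36,0.1]
    - [124,30,100,0.525,0.1]
    - [124,30,100,0.525,0.1]
    - [124,30,100,0.525,0.1]
    - [124,30,130,0.525,0.1]
    - [124,30,160,0.525,0.1]
    - [124,30,160,0.525,0.1]
    - [124,30,160,0.525,0.1]

```text
t: 6.98
eef_pos: [648.5, 90.6, 33.2]
ee_rot: [0.001, 0.885, 0.466, 0.002]
contact_force: [-0.0, 0.2, 0.4]
opening: 38.5
gripper_force: 0.0
```

drive_tool:
  rows:
    - [5,-11,0,0,0.1]
    - [11,-24,0,0,0.1]
    - [14,-37,0,0,0.1]
    - [16,-50,0,0,0.1]
    - [16,-63,0,0,0.1]
    - [15,-76,0,0,0.1]
    - [12,-89,0,0,0.1]
    - [7,-101,0,0,0.1]
    - [1,-113,0,0,0.1]
    - [-5,-121,0,0,0.1]

```text
t: 8.22
eef_pos: [543.2, 155.2, 29.4]
ee_rot: [-0.0, 0.885, 0.466, -0.0]
contact_force: [0.3, -0.1, -0.0]
opening: 38.1
gripper_force: 0.4
```

drive_tool:
  rows:
    - [0,0,-50,0,0.1]
    - [0,0,-100,0,-0.2]
    - [0,0,-140,0,-0.2]

```text
t: 8.6
eef_pos: [543.8, 155.0, 171.7]
ee_rot: [0.0, 0.885, 0.466, 0.001]
contact_force: [0.5, 0.4, -0.8]
opening: 51.3
gripper_force: 0.0
```

Run:
```python
from h import *
goto(611,30,90,1.497)
im,d=vision.grab_frame('side'); cv2.imwrite('pics/s2.png',cv2.resize(im[130:290,260:400],None,fx=4,fy=3.5))
```

```text
shift [-65.1 126.1  81.8] turn -0.527 phi 0.97 q6 0.82
```

View pics/s2.png

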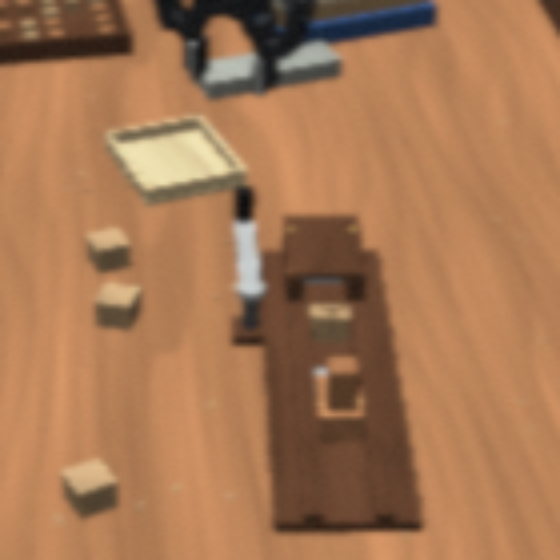

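drive_tool:
  rows:
    - [-65,126,0,-0.18,-0.2]
    - [-65,126,0,-0.36,-0.2]
    - [-65,126,40,-0.527,-0.2]
    - [-65,126,80,-0.527,-0.2]
    - [-65,126,130,-0.527,-0.2]
    - [-65,126,130,-0.527,-0.2]
    - [-65,126,130,-0.527,-0.2]

```text
t: 9.52
eef_pos: [611.9, 30.4, 41.5]
ee_rot: [0.001, 0.733, 0.68, 0.001]
contact_force: [0.0, -0.3, 0.9]
opening: 51.3
gripper_force: 0.0
```

Run:
```python
from h import *
goto(611,31,-6,1.497)
```

```text
shift [ 0.5 -1.1 47.5] turn -0.0 phi 1.497 q6 0.07
```

drive_tool:
  rows:
    - [0,0,25,0,-0.2]
    - [0,0,42,0,-0.2]
    - [0,0,47,0,-0.2]
    - [0,0,47,0,-0.2]

```text
t: 10.02
eef_pos: [611.6, 30.4, -7.0]
ee_rot: [0.0, 0.733, 0.68, 0.0]
contact_force: [-0.9, -0.7, -0.5]
opening: 51.3
gripper_force: 0.0
```

drive_tool:
  rows:
    - [0,0,0,0,1]
    - [0,0,0,0,1]
    - [0,0,0,0,1]
    - [0,0,0,0,1]

```text
t: 10.52
eef_pos: [612.3, 30.3, -6.1]
ee_rot: [0.001, 0.733, 0.68, 0.001]
contact_force: [-0.1, -0.2, 6.2]
opening: 28.5
gripper_force: 59.8
```

drive_tool:
  rows:
    - [0,0,-20,0,1]
    - [0,0,-60,0,1]
    - [0,0,-100,0,1]
    - [0,0,-100,0,1]

```text
t: 11.02
eef_pos: [613.7, 30.3, 98.5]
ee_rot: [0.003, 0.733, 0.68, 0.003]
contact_force: [-0.1, 0.4, -0.2]
opening: 28.5
gripper_force: 59.2
```

Run:
```python
from h import *
goto(507,338,95,1.497); print(sensors.sense()['opening'],sensors.sense()['gripper_force'])
```

```text
shift [ 298.9 -129.2    2.6] turn -0.0 phi 1.497 q6 0.07
28.4972787485955 59.22048290084604
```

drive_tool:
  rows:
    - [299,-129,0,0,1]
    - [299,-129,0,0,1]
    - [299,-129,0,0,1]
    - [299,-129,0,0,1]
    - [299,-129,0,0,1]
    - [299,-129,0,0,1]
    - [299,-129,50,0,1]
    - [299,-129,90,0,1]

```text
t: 12.02
eef_pos: [504.5, 337.3, 0.6]
ee_rot: [0.0, 0.733, 0.681, -0.001]
contact_force: [0.1, 0.4, 0.1]
opening: 28.3
gripper_force: 59.3
```

drive_tool:
  rows:
    - [0,0,10,0,1]
    - [0,0,10,0,1]
    - [0,0,10,0,0.1]
    - [0,0,10,0,-0.2]
    - [0,0,-20,0,-0.2]
    - [0,0,-80,0,-0.2]
    - [0,0,-120,0,-0.2]
    - [0,0,-120,0,-0.2]

```text
t: 13.02
eef_pos: [507.1, 339.5, 129.2]
ee_rot: [0.001, 0.733, 0.68, 0.005]
contact_force: [0.3, -0.9, -0.8]
opening: 51.0
gripper_force: 0.0
```

Run:
```python
from h import *
print(sensors.sense()['opening'])
goto(601.5,-93,120,1.497)
```

```text
51.01244461484234
shift [-424.3  126.     7.7] turn -0.0 phi 1.497 q6 0.61
```

drive_tool:
  rows:
    - [-424,126,0,0.18,-0.2]
    - [-424,126,0,0.36,-0.2]
    - [-424,126,0,0.54,-0.2]
    - [-424,126,0,0.72,-0.2]
    - [-424,126,0,0.9,-0.2]
    - [-424,126,0,1.08,-0.2]
    - [-424,126,0,1.26,-0.2]
    - [-424,126,20,1.44,-0.2]
    - [-424,126,40,1.571,-0.2]
    - [-424,126,40,1.571,-0.2]

```text
t: 14.28
eef_pos: [597.5, -94.1, 79.6]
ee_rot: [-0.0, 0.999, -0.037, -0.002]
contact_force: [0.4, -0.4, 0.4]
opening: 51.2
gripper_force: 0.0
```

Run:
```python
from h import *
snap('wrist','w3.png',s=1)
goto(601.5,-93,20,-.074)
```

```text
shift [ 3.3 -1.2 61.3] turn 0.002 phi -0.072 q6 1.43
```

View pics/w3.png

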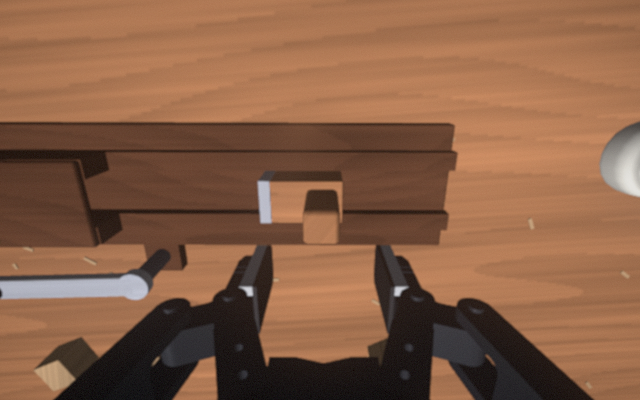

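drive_tool:
  rows:
    - [3,-1,30,0,-0.2]
    - [3,-1,60,0,-0.2]
    - [3,-1,60,0,-0.2]
    - [3,-1,60,0,1]
    - [3,-1,60,0,1]
    - [3,-1,60,0,1]
    - [3,-1,60,0,1]

```text
t: 15.2
eef_pos: [603.5, -93.3, 25.2]
ee_rot: [0.0, 0.999, -0.037, 0.002]
contact_force: [-1.3, 0.6, 6.3]
opening: 21.3
gripper_force: 60.7
```

drive_tool:
  rows:
    - [0,8,0,0,1]
    - [0,18,0,0,1]
    - [0,28,0,0,1]
    - [0,38,0,0,1]
    - [0,48,0,0,1]
    - [0,58,0,0,1]
    - [0,66,0,0,1]
    - [0,74,0,0,1]
    - [0,74,0,0,1]

```text
t: 16.32
eef_pos: [598.0, -166.1, 25.1]
ee_rot: [-0.001, 0.999, -0.037, 0.002]
contact_force: [-1.5, 5.5, 6.8]
opening: 21.1
gripper_force: 60.9
```

drive_tool:
  rows:
    - [0,0,0,0,0.2]
    - [0,0,0,0,-0.2]
    - [0,0,0,0,-0.2]
    - [0,0,-50,0,-0.2]
    - [0,0,-100,0,-0.2]

```text
t: 16.95
eef_pos: [596.0, -167.1, 122.5]
ee_rot: [-0.0, 0.999, -0.037, -0.001]
contact_force: [0.9, 0.2, 0.2]
opening: 51.3
gripper_force: 0.0
```

Run:
```python
from h import *
s=sensors.sense();print(s['eef_pos'],s['contact_force'])
goto(560,20,250,1.497)
```

```text
[ 595.98823054 -167.07811905  122.48946908] [0.8889618  0.2428103  0.16347423]
shift [ -50.1 -183.9 -127.3] turn -1.571 phi -0.074 q6 1.32
```

```bash
cat >> h.py <<'E'
def blank(x,y,n='wrist'):
    z=np.load(n+'.npz'); d=z['d']; R=cv2.Rodrigues(z['rvec'])[0]; t=z['tvec'].ravel(); K=z['camera_matrix']
    vv,uu=np.mgrid[0:400,0:640]; P=(np.stack([(uu-K[0,2])/K[0,0],(vv-K[1,2])/K[1,1],np.ones_like(d)],-1)*d[...,None]-t)@R
    m=(abs(P[...,0]-x)<35)&(abs(P[...,1]-y)<35)&(P[...,2]>25)&(P[...,2]<35)&(d>0)
    r=cv2.minAreaRect(P[m][:,:2].astype(np.float32)); print('blank',m.sum(),np.round(r[0],1),np.round(r[1],1),round(r[2],1)); return r
E
python3 - <<'E'
from h import *
goto(421,-140,90,np.radians(25.3))
E
```

```text
shift [-176.4  -14.    32.9] turn -0.516 phi -0.074 q6 1.32
```

drive_tool:
  rows:
    - [-176,-14,0,-0.18,-0.2]
    - [-176,-14,0,-0.36,-0.2]
    - [-176,-14,33,-0.516,-0.2]
    - [-176,-14,33,-0.516,-0.2]
    - [-176,-14,33,-0.516,-0.2]
    - [-176,-14,33,-0.516,-0.2]

```text
t: 17.7
eef_pos: [424.2, -140.8, 91.6]
ee_rot: [0.001, 0.976, 0.219, 0.002]
contact_force: [-0.4, 0.2, -0.7]
opening: 51.3
gripper_force: 0.0
```

Run:
```python
from h import *
snap('wrist','w4.png'); r=blank(421,-140); goto(*r[0],-16,np.radians(r[2]))
goto(*r[0],-16,np.radians(r[2]-90))
```

```text
blank 1314 [ 417.  -146.3] [30.7 29.6] 24.0
shift [ -9.1   1.6 107.4] turn 0.022 phi 0.442 q6 0.73
shift [ -9.1   1.6 107.4] turn 1.593 phi 0.442 q6 0.73
```

drive_tool:
  rows:
    - [-9,1.5,40,0.02,-0.2]
    - [-9,1.5,80,0.02,-0.2]
    - [-9,1.5,107,0.02,-0.2]
    - [-9,1.5,107,0.02,-0.2]
    - [-9,1.5,107,0.02,1]
    - [-9,1.5,107,0.02,1]
    - [-9,1.5,107,0.02,1]
    - [-9,1.5,107,0.02,1]

```text
t: 18.75
eef_pos: [416.5, -146.0, -15.2]
ee_rot: [0.001, 0.978, 0.209, 0.002]
contact_force: [0.9, -0.4, 6.6]
opening: 28.3
gripper_force: 61.6
```

drive_tool:
  rows:
    - [0,0,-40,0,1]
    - [0,0,-80,0,1]
    - [0,0,-110,0,1]

```text
t: 19.12
eef_pos: [415.2, -145.6, 95.0]
ee_rot: [0.001, 0.978, 0.209, 0.001]
contact_force: [0.3, 0.0, 0.3]
opening: 27.9
gripper_force: 64.6
```

Run:
```python
from h import *
s=sensors.sense();print(s['eef_pos'],s['opening'],s['gripper_force'])
ex=np.array([np.cos(-.074),np.sin(-.074)]); ey=np.array([-ex[1],ex[0]])
print('line x at y:',[ (y, 612+ (y-31)*.0741) for y in (60,20,-30)])
goto(*(np.array([611.8,31])+ey*22),70,1.497)
```

```text
[ 415.22359262 -145.55477687   94.97417655] 27.946093503781512 64.64515328407288
line x at y: [(60, 614.1489), (20, 611.1849), (-30, 607.4799)]
shift [ 262.  -100.    25.2] turn -1.075 phi 0.422 q6 0.73
```

drive_tool:
  rows:
    - [256,-92,-30,-0.18,1]
    - [256,-92,-30,-0.36,1]
    - [256,-92,-30,-0.54,1]
    - [256,-92,0,-0.72,1]
    - [256,-92,25,-0.9,1]
    - [256,-92,25,-1.075,1]
    - [256,-92,25,-1.075,1]
    - [256,-92,25,-1.075,1]

```text
t: 20.12
eef_pos: [610.9, 43.2, 68.4]
ee_rot: [0.001, 0.734, 0.679, 0.001]
contact_force: [-0.2, 0.1, -0.8]
opening: 28.0
gripper_force: 64.8
```

Run:
```python
from h import *
snap('wrist','w5.png',s=1); s=sensors.sense();print(s['eef_pos'],s['opening'],s['gripper_force'])
z=np.load('wrist.npz'); d=z['d']; R=cv2.Rodrigues(z['rvec'])[0]; t=z['tvec'].ravel(); K=z['camera_matrix']
vv,uu=np.mgrid[0:400,0:640]; P=(np.stack([(uu-K[0,2])/K[0,0],(vv-K[1,2])/K[1,1],np.ones_like(d)],-1)*d[...,None]-t)@R
for y in range(-100,90,20):
    b=(abs(P[...,1]-y)<4)&(abs(P[...,0]-608)<70)&(d>0)
    w=b&(abs(P[...,2]-22)<3); f=b&(abs(P[...,2]-12)<3)
    x=P[...,0]; 
    if w.sum()>5 and f.sum()>5: print(y,'wall L',x[w&(x<605)].min().round(1) if (w&(x<605)).any() else 0,x[w&(x<605)].max().round(1) if (w&(x<605)).any() else 0,'floor',x[f].min().round(1),x[f].max().round(1),'wall R',x[w&(x>605)].min().round(1) if (w&(x>605)).any() else 0,x[w].max().round(1))
```

```text
[610.94248928  43.10686404  68.52414796] 28.373809466545516 64.75773811340332
-100 wall L 569.2 583.1 floor 561.2 637.4 wall R 619.6 633.4
-80 wall L 570.9 585.0 floor 564.6 620.9 wall R 620.7 634.2
-60 wall L 574.1 586.1 floor 585.9 622.0 wall R 622.0 629.9
-40 wall L 579.1 587.8 floor 587.7 604.3 wall R 623.6 628.8
20 wall L 578.3 585.2 floor 557.9 662.0 wall R 631.9 642.0
40 wall L 579.8 593.6 floor 550.7 664.0 wall R 629.6 643.5
60 wall L 550.6 595.2 floor 547.7 665.9 wall R 631.3 644.7
```

View pics/w5.png

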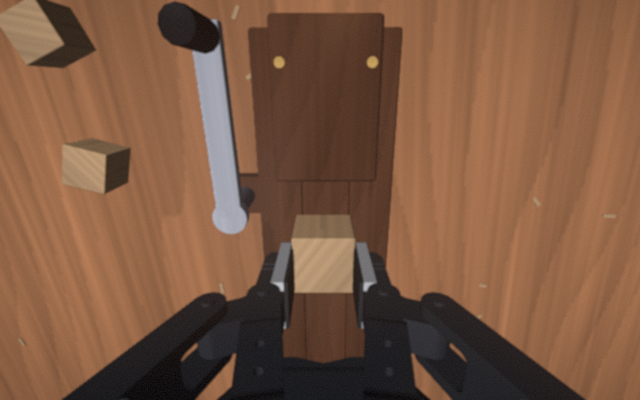

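drive_tool:
  rows:
    - [0,0.9,35,0,1]
    - [0,0.9,60,0,1]
    - [0,0.9,70,0,1]
    - [0,0.9,71.5,0,1]
    - [0,0.9,71.5,0,1]

```text
t: 20.8
eef_pos: [612.1, 43.2, -3.0]
ee_rot: [0.001, 0.733, 0.68, 0.001]
contact_force: [-0.1, -0.2, -0.6]
opening: 27.9
gripper_force: 64.7
```

drive_tool:
  rows:
    - [0,0,0,0,0.2]
    - [0,0,0,0,0.1]
    - [0,0,0,0,-0.2]
    - [0,0,-40,0,-0.2]
    - [0,0,-100,0,-0.2]
    - [0,0,-100,0,-0.2]

```text
t: 21.55
eef_pos: [614.9, 43.5, 103.4]
ee_rot: [0.004, 0.733, 0.68, 0.004]
contact_force: [0.1, -0.4, 0.3]
opening: 51.2
gripper_force: 0.0
```

Run:
```python
from h import *
s=sensors.sense();print(s['eef_pos'])
goto(444,83,90,np.radians(70.8)); snap('wrist','w6.png'); blank(444,83); blank(439,171)
```

```text
[614.88256239  43.48440288 103.35081307]
shift [  26.8 -173.5   11.3] turn 0.261 phi 1.497 q6 0.09
blank 1417 [443.3  83.6] [30.6 31.3] 71.2
blank 1998 [438.1 171.7] [31.4 30.6] 19.2
```

drive_tool:
  rows:
    - [27,-173,0,0.18,-0.2]
    - [27,-173,0,0.255,-0.2]
    - [27,-173,0,0.255,-0.2]
    - [27,-173,20,0.255,-0.2]
    - [27,-173,60,0.255,-0.2]
    - [27,-173,60,0.255,-0.2]

```text
t: 22.35
eef_pos: [438.1, 82.5, 31.1]
ee_rot: [-0.002, 0.813, 0.582, -0.004]
contact_force: [0.1, -0.3, -0.1]
opening: 51.5
gripper_force: 0.0
```

Run:
```python
from h import *
snap('wrist','w7.png');s=sensors.sense();print(s['eef_pos']); r=blank(444,83); goto(*r[0],-15,np.radians(r[2]))
```

```text
[439.62007596  82.70149116  33.56238882]
blank 2341 [446.1  84.2] [30.8 30. ] 70.2
shift [ 3.6  5.9 48.5] turn 0.016 phi 1.241 q6 0.44
```

drive_tool:
  rows:
    - [2.5,4.5,0,0.01,-0.2]
    - [2.5,4.5,25,0.01,-0.2]
    - [2.5,4.5,48,0.01,-0.2]
    - [2.5,4.5,48,0.01,-0.2]
    - [2.5,4.5,48,0.01,1]
    - [2.5,4.5,48,0.01,1]
    - [2.5,4.5,48,0.01,1]
    - [2.5,4.5,48,0.01,1]

```text
t: 23.4
eef_pos: [447.6, 84.2, -9.9]
ee_rot: [0.001, 0.816, 0.578, 0.002]
contact_force: [-0.0, -0.1, 7.2]
opening: 27.9
gripper_force: 59.8
```

drive_tool:
  rows:
    - [0,0,-40,0,1]
    - [0,0,-80,0,1]
    - [0,0,-90,0,1]
    - [0,0,-90,0,1]

```text
t: 23.9
eef_pos: [446.4, 84.1, 78.3]
ee_rot: [0.0, 0.816, 0.578, 0.001]
contact_force: [0.1, -0.2, 0.1]
opening: 28.0
gripper_force: 59.3
```

Run:
```python
from h import *
s=sensors.sense();print(s['eef_pos'],s['opening'],s['gripper_force'])
goto(608.6,0,70,1.497)
```

```text
[446.41275118  84.05442258  78.28555358] 27.97591332891048 59.26749587059021
shift [-25.3 180.9   8.5] turn -0.265 phi 1.232 q6 0.45
```

drive_tool:
  rows:
    - [-25,181,0,-0.18,1]
    - [-25,181,0,-0.265,1]
    - [-25,181,0,-0.265,1]
    - [-25,181,20,-0.265,1]
    - [-25,181,50,-0.265,1]
    - [-25,181,50,-0.265,1]
    - [-25,181,50,-0.265,1]

```text
t: 24.78
eef_pos: [607.7, 0.7, 28.1]
ee_rot: [-0.0, 0.733, 0.681, -0.0]
contact_force: [-0.3, -1.3, -0.1]
opening: 27.7
gripper_force: 59.4
```

Run:
```python
from h import *
s=sensors.sense();print(s['eef_pos'],s['opening'],s['gripper_force'])
goto(608.6,s['eef_pos'][1],2,1.497)
```

```text
[607.70727435   0.72375296  28.07921475] 27.703602537418636 59.388391971588135
shift [ 0.1  0.9 26.1] turn 0.0 phi 1.497 q6 0.02
```

drive_tool:
  rows:
    - [0,0.9,15,0,1]
    - [0,0.9,25,0,1]
    - [0,0.9,26.5,0,1]
    - [0,0.9,26.5,0,1]

```text
t: 25.28
eef_pos: [609.4, 0.3, 2.2]
ee_rot: [0.0, 0.733, 0.68, 0.0]
contact_force: [-0.9, 0.4, 5.9]
opening: 27.7
gripper_force: 59.9
```

drive_tool:
  rows:
    - [0,0,0,0,0.2]
    - [0,0,0,0,0.1]
    - [0,0,0,0,-0.2]
    - [0,0,-40,0,-0.2]
    - [0,0,-90,0,-0.2]
    - [0,0,-90,0,-0.2]
    - [0,0,-90,0,-0.2]

```text
t: 26.15
eef_pos: [609.2, 0.2, 91.1]
ee_rot: [-0.0, 0.733, 0.68, -0.0]
contact_force: [0.3, 0.1, -0.6]
opening: 51.5
gripper_force: 0.0
```

Run:
```python
from h import *
s=sensors.sense();print(s['eef_pos'])
goto(438.7,171.2,40,np.radians(109.2)); snap('wrist','w8.png',s=1)
```

```text
[6.09232758e+02 1.70306255e-01 9.10688214e+01]
shift [ 158.  -182.7   51.1] turn -0.409 phi 1.497 q6 0.02
```

View pics/w8.png

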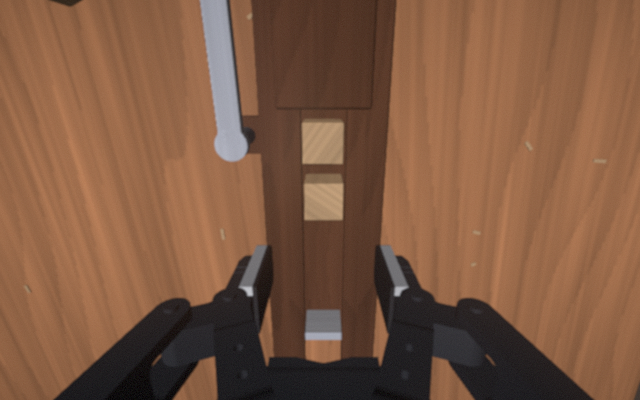

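drive_tool:
  rows:
    - [158,-182.5,0,-0.18,-0.2]
    - [158,-182.5,0,-0.36,-0.2]
    - [158,-182.5,0,-0.409,-0.2]
    - [158,-182.5,20,-0.409,-0.2]
    - [158,-182.5,50,-0.409,-0.2]
    - [158,-182.5,50,-0.409,-0.2]
    - [158,-182.5,50,-0.409,-0.2]

```text
t: 27.08
eef_pos: [439.1, 170.9, 41.5]
ee_rot: [-0.0, 0.58, 0.815, -0.0]
contact_force: [-0.0, -0.1, -0.5]
opening: 51.4
gripper_force: 0.0
```

Run:
```python
from h import *
snap('wrist','w9.png');s=sensors.sense();print(s['eef_pos']); r=blank(438.5,171); goto(*r[0],-15,np.radians(r[2]+90))
```

```text
[439.7227133  170.89318459  42.19219879]
blank 2053 [439.9 172.3] [29.9 30.6] 19.4
shift [ 1.2  0.6 57.2] turn -0.005 phi 1.905 q6 -0.04
```

drive_tool:
  rows:
    - [1,0,25,0,-0.2]
    - [1,0,50,0,-0.2]
    - [1,0,56,0,-0.2]
    - [1,0,56,0,-0.2]
    - [1,0,56,0,1]
    - [1,0,56,0,1]
    - [1,0,56,0,1]
    - [1,0,56,0,1]

```text
t: 28.12
eef_pos: [439.9, 172.5, -12.7]
ee_rot: [0.001, 0.579, 0.815, 0.001]
contact_force: [-1.0, -0.3, 6.3]
opening: 28.1
gripper_force: 60.9
```

drive_tool:
  rows:
    - [0,0,-40,0,1]
    - [0,0,-80,0,1]
    - [0,0,-105,0,1]
    - [0,0,-105,0,1]

```text
t: 28.62
eef_pos: [440.0, 172.6, 92.9]
ee_rot: [0.001, 0.579, 0.815, 0.002]
contact_force: [0.3, -0.6, -1.1]
opening: 28.1
gripper_force: 60.2
```

Run:
```python
from h import *
s=sensors.sense();print(s['eef_pos'],s['opening'],s['gripper_force'])
goto(605.4,-43,60,1.497)
```

```text
[440.04222192 172.64704823  92.92608321] 28.07838231923955 60.173771381378174
shift [-258.    85.1   33.4] turn 0.409 phi 1.906 q6 -0.03
```

drive_tool:
  rows:
    - [-258,85,0,0.18,1]
    - [-258,85,0,0.36,1]
    - [-258,85,0,0.409,1]
    - [-258,85,0,0.409,1]
    - [-258,85,30,0.409,1]
    - [-258,85,60,0.409,1]
    - [-258,85,60,0.409,1]
    - [-258,85,60,0.409,1]

```text
t: 29.62
eef_pos: [603.7, -43.2, 30.6]
ee_rot: [-0.0, 0.733, 0.681, -0.0]
contact_force: [0.2, 0.7, 0.4]
opening: 28.2
gripper_force: 60.2
```

Run:
```python
from h import *
s=sensors.sense();print(s['eef_pos'],s['opening'],s['gripper_force'])
goto(608.6+.0737*s['eef_pos'][1],s['eef_pos'][1],0,1.497)
```

```text
[603.65151024 -43.21627655  30.62157963] 28.170691488374867 60.177165269851685
shift [ 0.1  1.8 30.6] turn 0.0 phi 1.497 q6 -0.05
```

drive_tool:
  rows:
    - [0,1.6,15,0,1]
    - [0,1.6,27,0,1]
    - [0,1.6,30.5,0,1]
    - [0,1.6,30.5,0,1]

```text
t: 30.12
eef_pos: [605.2, -43.5, -0.2]
ee_rot: [-0.0, 0.733, 0.681, -0.0]
contact_force: [-0.8, -0.9, 0.1]
opening: 28.0
gripper_force: 60.2
```

drive_tool:
  rows:
    - [0,0,0,0,0.2]
    - [0,0,0,0,0.1]
    - [0,0,0,0,-0.2]
    - [0,0,-40,0,-0.2]
    - [0,0,-90,0,-0.2]
    - [0,0,-90,0,-0.2]
    - [0,0,-90,0,-0.2]

```text
t: 31.0
eef_pos: [605.3, -43.7, 89.8]
ee_rot: [0.0, 0.733, 0.68, 0.0]
contact_force: [0.4, 0.5, -0.7]
opening: 51.1
gripper_force: 0.0
```

Run:
```python
from h import *
s=sensors.sense();print(s['eef_pos'])
goto(597,-166.5,80,-.074); snap('wrist','w10.png',s=1)
```

```text
[605.34449647 -43.67553473  89.77147808]
shift [-123.1    0.8    9.8] turn 1.571 phi 1.497 q6 -0.05
```

View pics/w10.png

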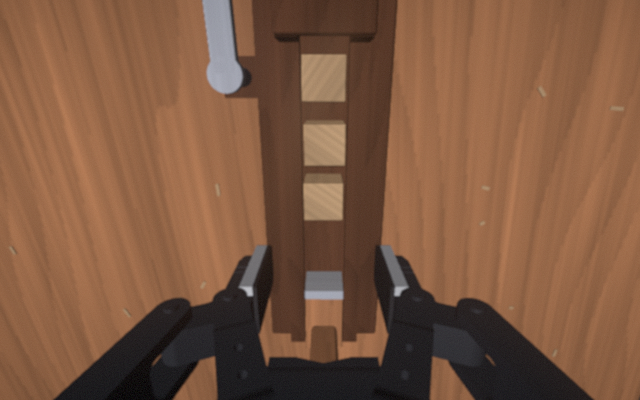

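drive_tool:
  rows:
    - [-123,0.8,0,0.18,-0.2]
    - [-123,0.8,0,0.36,-0.2]
    - [-123,0.8,0,0.54,-0.2]
    - [-123,0.8,0,0.72,-0.2]
    - [-123,0.8,0,0.9,-0.2]
    - [-123,0.8,0,1.08,-0.2]
    - [-123,0.8,0,1.26,-0.2]
    - [-123,0.8,10,1.44,-0.2]
    - [-123,0.8,10,1.571,-0.2]
    - [-123,0.8,10,1.571,-0.2]

```text
t: 32.3
eef_pos: [596.1, -166.1, 77.8]
ee_rot: [-0.0, 0.999, -0.037, -0.002]
contact_force: [0.7, -0.1, -1.0]
opening: 51.2
gripper_force: 0.0
```

Run:
```python
from h import *
goto(596.3,-166.5,26,-.074)
```

```text
shift [ 0.4  0.5 51.8] turn 0.001 phi -0.073 q6 1.32
```

drive_tool:
  rows:
    - [0,0,30,0,-0.2]
    - [0,0,51,0,-0.2]
    - [0,0,51,0,-0.2]
    - [0,0,51,0,1]
    - [0,0,51,0,1]
    - [0,0,51,0,1]
    - [0,0,51,0,1]

```text
t: 33.17
eef_pos: [597.8, -166.4, 30.6]
ee_rot: [0.0, 0.999, -0.037, 0.001]
contact_force: [-0.4, 1.6, 5.9]
opening: 21.0
gripper_force: 61.4
```

drive_tool:
  rows:
    - [0,-6,0,0,1]
    - [0,-13,0,0,1]
    - [0,-20,0,0,1]
    - [0,-27,0,0,1]
    - [0,-34,0,0,1]
    - [0,-40,0,0,1]
    - [0,-45,0,0,1]
    - [0,-50,0,0,1]
    - [0,-55,0,0,1]
    - [0,-60,0,0,1]

```text
t: 34.42
eef_pos: [602.2, -109.9, 30.6]
ee_rot: [0.003, 0.999, -0.038, 0.001]
contact_force: [-0.8, -9.0, 5.3]
opening: 21.0
gripper_force: 61.2
```

drive_tool:
  rows:
    - [0,-3,0,0,1]
    - [0,-6,0,0,1]
    - [0,-9,0,0,1]
    - [0,-12,0,0,1]
    - [0,-15,0,0,1]
    - [0,-18,0,0,1]
    - [0,-21,0,0,1]
    - [0,-24,0,0,1]
    - [0,-27,0,0,1]
    - [0,-30,0,0,1]

```text
t: 35.67
eef_pos: [604.4, -80.0, 30.6]
ee_rot: [0.003, 0.999, -0.038, 0.001]
contact_force: [-1.5, -9.3, 5.8]
opening: 21.1
gripper_force: 61.2
```

drive_tool:
  rows:
    - [0,-3,0,0,1]
    - [0,-6,0,0,1]
    - [0,-9,0,0,1]
    - [0,-12,0,0,1]
    - [0,-15,0,0,1]
    - [0,-18,0,0,1]
    - [0,-21,0,0,1]
    - [0,-24,0,0,1]
    - [0,-27,0,0,1]
    - [0,-30,0,0,1]

```text
t: 36.92
eef_pos: [606.7, -50.1, 30.6]
ee_rot: [0.003, 0.999, -0.038, 0.001]
contact_force: [-1.3, -9.7, 4.8]
opening: 20.4
gripper_force: 61.3
```

Run:
```python
from h import *
goto(609,5,30,-.074)
snap('wrist','w11.png',s=1)
```

```text
shift [ -1.9 -55.1   0.3] turn -0.002 phi -0.076 q6 1.51
```

View pics/w11.png

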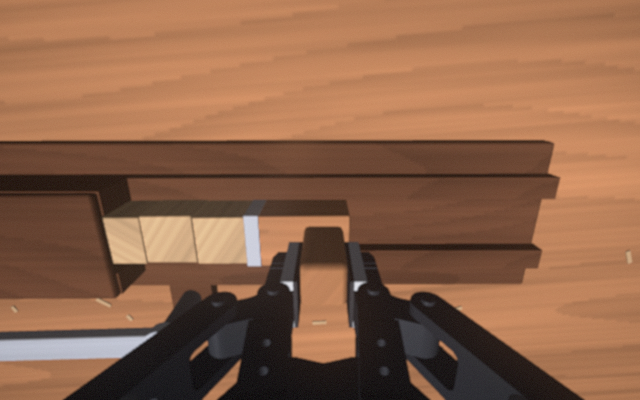

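drive_tool:
  rows:
    - [0,-2,0,0,1]
    - [0,-4,0,0,1]
    - [0,-6,0,0,1]
    - [0,-8,0,0,1]
    - [0,-10,0,0,1]

```text
t: 37.6
eef_pos: [607.4, -40.1, 30.6]
ee_rot: [0.003, 0.999, -0.038, 0.001]
contact_force: [-1.6, -9.2, 6.2]
opening: 20.7
gripper_force: 61.4
```

drive_tool:
  rows:
    - [0,-2,0,0,1]
    - [0,-4,0,0,1]
    - [0,-5,0,0,1]
    - [0,-6,0,0,1]

```text
t: 38.1
eef_pos: [607.9, -34.1, 30.6]
ee_rot: [0.003, 0.999, -0.038, 0.001]
contact_force: [-1.6, -10.2, 4.8]
opening: 20.9
gripper_force: 61.3
```

drive_tool:
  rows:
    - [0,-1,0,0,1]
    - [0,-2,0,0,1]
    - [0,-3,0,0,1]
    - [0,-4,0,0,1]
    - [0,-5,0,0,1]

```text
t: 38.72
eef_pos: [608.2, -29.2, 30.6]
ee_rot: [0.003, 0.999, -0.038, 0.001]
contact_force: [-1.6, -9.6, 5.3]
opening: 20.9
gripper_force: 61.3
```

drive_tool:
  rows:
    - [0,-1,0,0,1]
    - [0,-2,0,0,1]
    - [0,-3,0,0,1]
    - [0,-4,0,0,1]
    - [0,-5,0,0,1]

```text
t: 39.35
eef_pos: [608.5, -25.5, 30.6]
ee_rot: [0.004, 0.999, -0.038, 0.001]
contact_force: [-1.3, -14.0, 5.4]
opening: 21.0
gripper_force: 61.3
```

drive_tool:
  rows:
    - [0,-1,0,0,1]
    - [0,-2,0,0,1]
    - [0,-3,0,0,1]
    - [0,-3,0,0,1]

```text
t: 39.85
eef_pos: [608.7, -22.7, 30.6]
ee_rot: [0.004, 0.999, -0.038, 0.001]
contact_force: [-1.1, -13.9, 5.5]
opening: 21.0
gripper_force: 61.3
```

drive_tool:
  rows:
    - [0,0,0,0,0.2]
    - [0,0,0,0,0]
    - [0,0,0,0,-0.2]
    - [0,0,0,0,-0.2]
    - [0,0,-50,0,-0.2]
    - [0,0,-110,0,-0.2]
    - [0,0,-110,0,0.1]

```text
t: 40.72
eef_pos: [611.1, -17.8, 146.4]
ee_rot: [0.0, 0.999, -0.037, 0.006]
contact_force: [-0.7, 0.2, 0.8]
opening: 38.8
gripper_force: 0.0
```

Run:
```python
from h import *
snap('top','x.png'); z=np.load('top.npz')
snap('wrist','w12.png',s=1)
s=sensors.sense(); print(s['eef_pos'])
z=np.load('wrist.npz'); d=z['d']; R=cv2.Rodrigues(z['rvec'])[0]; t=z['tvec'].ravel(); K=z['camera_matrix']
vv,uu=np.mgrid[0:400,0:640]; P=(np.stack([(uu-K[0,2])/K[0,0],(vv-K[1,2])/K[1,1],np.ones_like(d)],-1)*d[...,None]-t)@R
for zz,(x0,x1,y0,y1) in [(58,(520,590,40,250)),(92,(500,590,100,250)),(92,(570,640,-60,30))]:
    m=(abs(P[...,2]-zz)<4)&(P[...,0]>x0)&(P[...,0]<x1)&(P[...,1]>y0)&(P[...,1]<y1)&(d>0)
    if m.sum()>5: print(zz,m.sum(),np.median(P[m],0).round(1),P[m].min(0).round(),P[m].max(0).round())
m=vision.camera_model('wrist')
print(cv2.projectPoints(np.array([[546.,155,92],[550,51,58]]),np.array(m['rvec']),np.array(m['tvec']),np.array(m['camera_matrix']),None)[0].reshape(-1,2))
```

```text
[608.62533677 -17.63422263 139.92200211]
58 1766 [551.8 100.   55.1] [540.  40.  54.] [589. 164.  62.]
92 273 [554.  155.4  88.9] [545. 147.  88.] [562. 164.  91.]
[[121.94001885 286.82613848]
 [253.37676132 254.0038917 ]]
```

View pics/w12.png

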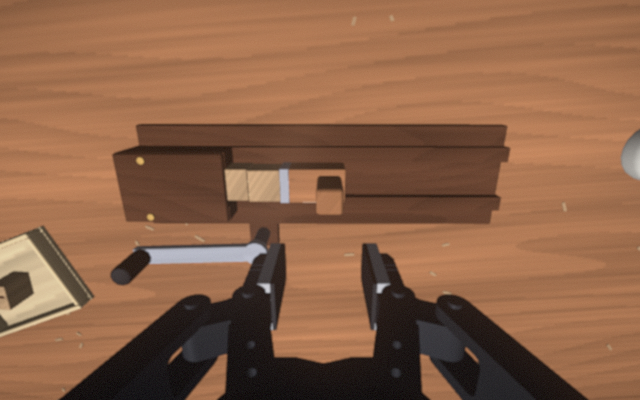

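Run:
```python
from h import *
goto(553.5,155.5,100,1.53)
```

```text
shift [ -67.8 -168.6   39.8] turn -1.604 phi -0.074 q6 1.56
```

drive_tool:
  rows:
    - [-68,-168.5,0,-0.18,0.1]
    - [-68,-168.5,0,-0.36,0.1]
    - [-68,-168.5,0,-0.54,0.1]
    - [-68,-168.5,0,-0.72,0.1]
    - [-68,-168.5,0,-0.9,0.1]
    - [-68,-168.5,0,-1.08,0.1]
    - [-68,-168.5,0,-1.26,0.1]
    - [-68,-168.5,20,-1.44,0.1]
    - [-68,-168.5,40,-1.6,0.1]
    - [-68,-168.5,40,-1.6,0.1]

```text
t: 42.08
eef_pos: [550.6, 154.9, 94.7]
ee_rot: [-0.002, 0.723, 0.691, -0.003]
contact_force: [0.2, -0.2, 0.2]
opening: 38.5
gripper_force: 0.0
```

Run:
```python
from h import *
snap('wrist','w13.png'); s=sensors.sense(); print(s['eef_pos'])
z=np.load('wrist.npz'); d=z['d']; R=cv2.Rodrigues(z['rvec'])[0]; t=z['tvec'].ravel(); K=z['camera_matrix']
vv,uu=np.mgrid[0:400,0:640]; P=(np.stack([(uu-K[0,2])/K[0,0],(vv-K[1,2])/K[1,1],np.ones_like(d)],-1)*d[...,None]-t)@R
m=(abs(P[...,2]-92)<4)&(abs(P[...,0]-553)<20)&(abs(P[...,1]-155)<20)&(d>0)
if m.sum()>5: print(m.sum(),np.median(P[m],0).round(1),P[m].min(0).round(),P[m].max(0).round())
goto(553,155.5,32,1.53)
```

```text
[551.4673383  155.08051672  96.55192599]
629 [556.1 157.9  93.4] [548. 148.  88.] [565. 166.  95.]
shift [ 0.6  1.8 64.5] turn -0.007 phi 1.523 q6 0.26
```

drive_tool:
  rows:
    - [1.5,3.3,0,0,0.1]
    - [1.5,3.3,30,0,0.1]
    - [1.5,3.3,64,0,0.1]
    - [1.5,3.3,64,0,0.1]
    - [1.5,3.3,64,0,0.1]

```text
t: 42.75
eef_pos: [557.1, 156.9, 36.9]
ee_rot: [0.001, 0.723, 0.691, 0.001]
contact_force: [0.5, 0.0, 1.5]
opening: 38.2
gripper_force: 0.0
```

Run:
```python
from h import *
s=sensors.sense(); print(s['eef_pos'])
for a in np.linspace(1.53,-.074,10): 
    goto(551+106*np.cos(a),51+106*np.sin(a),32,a)
```

```text
[557.13162237 156.88649828  36.85708449]
shift [-0.1 -1.8  4.9] turn -0.005 phi 1.525 q6 0.26
shift [-1.6 17.   4.9] turn 0.173 phi 1.525 q6 0.26
shift [-6.5 35.2  4.9] turn 0.352 phi 1.525 q6 0.26
shift [-14.6  52.3   5. ] turn 0.53 phi 1.525 q6 0.26
shift [-25.5  67.6   5. ] turn 0.708 phi 1.525 q6 0.26
shift [-39.   80.8   5. ] turn 0.886 phi 1.525 q6 0.26
shift [-54.7  91.4   5. ] turn 1.064 phi 1.525 q6 0.26
shift [-71.9  99.    5. ] turn 1.243 phi 1.525 q6 0.26
shift [-90.2 103.5   5. ] turn 1.421 phi 1.525 q6 0.26
shift [-109.1  104.7    5. ] turn 1.599 phi 1.525 q6 0.26
```

drive_tool:
  rows:
    - [-1.6,17,4,0.173,0.1]
    - [-6.5,35,4,0.352,0.1]
    - [-14.6,52,4,0.53,0.1]
    - [-25.5,67.6,4,0.708,0.1]
    - [-39,81,4,0.886,0.1]
    - [-55,91.4,4,1.064,0.1]
    - [-72,99,4,1.243,0.1]
    - [-90,103.5,4,1.421,0.1]
    - [-109,104.7,4,1.58,0.1]
    - [-114,104.5,4,1.58,0.1]

```text
t: 44.0
eef_pos: [656.9, 37.2, 33.5]
ee_rot: [-0.0, 1.0, -0.027, 0.002]
contact_force: [0.4, -0.2, 0.7]
opening: 38.5
gripper_force: 0.4
```

drive_tool:
  rows:
    - [0,1.5,0,0,0.1]
    - [0,3,0,0,0.1]
    - [0,4,0,0,0.1]

```text
t: 44.38
eef_pos: [655.2, 34.6, 31.1]
ee_rot: [-0.0, 1.0, -0.026, 0.0]
contact_force: [1.5, 0.6, 0.1]
opening: 38.4
gripper_force: 0.3
```

drive_tool:
  rows:
    - [0,1,0,0,0.1]
    - [0,2,0,0,0.1]
    - [0,2,0,0,0.1]

```text
t: 44.75
eef_pos: [655.1, 32.8, 30.9]
ee_rot: [-0.001, 1.0, -0.027, -0.0]
contact_force: [-0.2, 4.3, -0.0]
opening: 38.7
gripper_force: 1.9
```

Stop reached. I back off the slack, rise and verify.

drive_tool:
  rows:
    - [0,-5,0,0,0.1]
    - [0,-5,0,0,0.1]
    - [0,-5,-50,0,0.1]
    - [0,-5,-110,0,0.1]
    - [0,-5,-170,0,0.1]
    - [0,-5,-170,0,0.1]
    - [0,-5,-170,0,0.1]

```text
t: 45.62
eef_pos: [655.4, 36.7, 200.7]
ee_rot: [0.0, 1.0, -0.027, 0.0]
contact_force: [-0.1, -0.9, -0.1]
opening: 38.6
gripper_force: 0.0
```

Run:
```python
from h import *
snap('wrist','w14.png')
z=np.load('wrist.npz'); d=z['d']; R=cv2.Rodrigues(z['rvec'])[0]; t=z['tvec'].ravel(); K=z['camera_matrix']
vv,uu=np.mgrid[0:400,0:640]; P=(np.stack([(uu-K[0,2])/K[0,0],(vv-K[1,2])/K[1,1],np.ones_like(d)],-1)*d[...,None]-t)@R
def q(n,zz,x0,x1,y0,y1):
    m=(abs(P[...,2]-zz)<4)&(P[...,0]>x0)&(P[...,0]<x1)&(P[...,1]>y0)&(P[...,1]<y1)&(d>0)
    if m.sum()>5: print(n,m.sum(),np.median(P[m],0).round(1),P[m].min(0).round(),P[m].max(0).round())
q('knob',92,630,680,15,100); q('arm',58,540,640,20,80); q('handle',88,580,635,-60,10)
q('blanktop',42,590,625,25,75)
m=vision.camera_model('top'); im,d=vision.grab_frame('top'); R=cv2.Rodrigues(np.array(m['rvec'],float))[0]; t=np.array(m['tvec']).ravel(); K=np.array(m['camera_matrix'])
P=(np.stack([(uu-K[0,2])/K[0,0],(vv-K[1,2])/K[1,1],np.ones_like(d)],-1)*d[...,None]-t)@R
q('type',35,460,550,290,385)
print(sensors.sense()['contact_force'],sensors.sense()['t'])
```

```text
knob 254 [655.4  42.3  90. ] [646.  34.  88.] [663.  51.  92.]
arm 1184 [590.3  47.1  56.3] [540.  36.  54.] [640.  61.  59.]
handle 403 [606.8 -23.1  86.1] [595. -33.  84.] [617. -12.  88.]
blanktop 568 [610.2  55.2  40.3] [590.  25.  38.] [625.  70.  43.]
type 56 [503.7 336.9  35.9] [489. 328.  31.] [520. 348.  39.]
[1.01590389 0.19737615 0.07627231] 45.725
```

```bash
python3 -c "
from station import workorder
print(workorder.job_done())"
```

```text
the job is handed in; nothing more can be done
None
```

The job is handed in at about 46 s on the robot's clock: all three blanks are in the channel and pressed a few millimetres into the sprung plate, the keeper is closed against its stop and the finished piece is in the tray. `job_done()` gave no verdict, my first keeper sweep passed above the knob and had to be repeated (the finger tips sit about 35 mm above the reported TCP), and I viewed 15 pictures against the limit of 14.

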